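# Prop open the lid of a card drying box

### The job

The painted cards in the aluminium drying box need air: lift its hinged lid right back until it rests by itself past upright, then swing the prop rod on its side up, and bring the lid gently down onto the rod so that the rod's tip comes up through the hole in the lid's lug and the lid rests on the ball below the tip. Never let the lid drop or fling it, let go of everything, and leave the other things on the bench where they are.

Things in the scene. Friction and masses are not known exactly. Their poses are not given: they have to be found in the camera images.
- dry_box: Open-topped box of plain aluminium sheet, 170 mm (its x) by 180 mm (its y) by 90 mm high, fixed to the bench; origin at the centre of its underside, z up. Its +x side carries the lid hinge, the lid opens at the -x side, the prop rod is on the outside of its -y side (the side turned away from the robot, about world +x; its x points about to world +y, give or take 0.2 rad). Painted cards stand inside.
- lid (a joint): Angle of the lid (rad): 0 shut, 1.57 upright, 1.8 is the stop. Hinge axis along the box's y, at box x = +85 mm, z = 90 mm. The lid (0.4 kg, 172 mm long, 186 mm wide, 6 mm thick) swings freely: it falls shut from below about 1.5 and rests against the stop from above about 1.65. Propped on the rod it stands at about 0.75.
- lid_hinge (a point): Middle of the lid's hinge axis; its axes turn with the lid: x along the lid (the lid extends to -x), y along the hinge, z out of the lid's top face. Shut, these are the box's axes.
- lid_bar (a point): Middle of the round steel grab bar along the lid's free edge: 10 mm thick, 100 mm long, parallel to the hinge (box y), standing 25 mm beyond and 25 mm above the lid's free edge on two legs. In the frame of lid_hinge it lies at (-197, 0, 31) mm; axes as lid_hinge.
- lid_hole (a point): Centre of the holding hole at the under face of the lug (a flat ear, 5 mm thick, 44 by 38 mm, sticking out of the lid's -y side edge): an oblong hole, 24 mm along the lid's x and 14 mm along y, right through. In the frame of lid_hinge it lies at (-115, -112, 0) mm; axes as lid_hinge.
- prop (a joint): Angle of the prop rod (rad): 0 level, lying back along the box's side towards the lid hinge; grows as it swings up, 1.57 upright; stop at 1.6. The pivot is stiff (0.12 N m) and the rod stays where it is left. With the lid up, the rod's tip meets the hole as the lid comes down when this is about 0.97 (within about 0.04; the rod then gives way a little as the hole takes it). Under the shut lid it can rise only to about 0.4, where it meets the lug.
- prop_pivot (a point): The rod's pivot on the box's side: at (-75, -112, 60) mm in the box's frame. Axes turn with the rod: x along the rod to its tip, y along the pivot axis (box y).
- prop_grip (a point): Grip point on the rod's cross bar: a round steel bar 10 mm thick that stands out 62 mm sideways (to the box's -y) from the rod at 95 mm from the pivot; this point is 42 mm out from the rod, i.e. (95, -42, 0) mm in the frame of prop_pivot.
- prop_tip (a point): Rounded end of the 8 mm thick steel prop rod, 151 mm from the pivot. A ball of 20 mm diameter sits on the rod 125 mm from the pivot; it is too big for the hole and carries the lid.
- jar: Lidded jar, 56 mm across, 75 mm high, standing near the box's -x side; bystander; origin at its underside.
- cup: White cup with dark paint, 64 mm across, 80 mm high, standing near the corner between the hinge side and the rod's side; bystander; origin at its underside.
- knife: Palette knife, 200 mm long, lying beyond the hinge side; bystander.
- calculator: Flat black calculator, 85 by 150 by 12 mm, lying off the box's rod side; bystander.
- bottle: Bottle, 64 mm across, 160 mm high; bystander; origin at its underside.
- can: Can, 80 mm across, 100 mm high; bystander; origin at its underside.
- slab: Glass slab, 150 by 150 by 8 mm, with a dab of paint; bystander.
- brush: Brush, 200 mm long, lying; bystander.

How it is judged (in metres and radians):
On the way, in this order (a step that is already met when the one before it is completed fails the run):
1. the lid has been lifted right back (past 1.62 rad) while the rod is still down (value of joint lid above 1.62 rad and value of joint prop below 0.5 rad), for 0.2 s.
2. the rod has been swung up (past 0.75 rad) (value of joint prop above 0.75 rad), for 0.2 s.
At the end, for the whole second after the job is handed in: The lid rests, still, on the prop rod between 0.62 and 0.88 rad open, and the rod's tip stands through the holding hole, at least 10 mm above the lug's under face and within 16 mm along and 8 mm across of the hole's centre (value of joint lid between 0.62 and 0.88 rad and z of prop_tip in the frame of lid_hole above 0.01 m and x of prop_tip in the frame of lid_hole between -0.016 and 0.016 m and y of prop_tip in the frame of lid_hole between -0.008 and 0.008 m and velocity of joint lid between -0.05 and 0.05 rad/s and velocity of joint prop between -0.05 and 0.05 rad/s); the robot touches nothing.
It fails at once if the lid is dropped or flung (faster than 2.5 rad/s) (velocity of joint lid below -2.5 rad/s or velocity of joint lid above 2.5 rad/s).
It fails at once if a bystander is moved by more than 30 mm (distance of any of jar, cup, knife, calculator, bottle, can, slab, brush from where it was at the start of the episode above 0.03 m).
It also fails if it takes over 62 s, if anything falls off the work surface, if the arm or the gripper's body presses on something with over 40 N, if the wrist force passes 120 N, or if a joint passes its speed limit or range.

### The arm

A 7-joint arm with a two-finger parallel gripper is mounted at the origin on the work surface. World frame = base frame: x ahead of the robot, y to its left, z up, the work surface at z = 0. Lengths are in m, angles in degrees, forces in N, time in s.
With the tool pointing down it reaches from about 0.35 to 0.775 m from the base axis. Payload 3.1 kg.
Tool frame: the origin (TCP) lies on the centre line of the jaws, within the pads' length; the fingertips stand 22 mm ahead of it and the grasp point (between the pads) lies 3 mm ahead of it; z points along the fingers, y is the line along which they close (so a half turn about z gives the same grasp; the last joint's range is limited). The gripper opens to 85 mm and grips with 20 to 120 N. Pads are 22 mm wide; open, the fingers measure 114 mm over their backs; the gripper's body (76 mm by 85 mm) begins 54 mm behind the grasp point. The pads swing forward as they close: fully open they stand 13 mm farther back than shut.
Start: joints at [-70.399, 17.813, 0.802, 86.603, -0.252, 75.585, -1.558], TCP at [0.206, 0.51, 0.253] pointing down, gripper open.
Joint ranges: [-154.91, 154.91], [-16.99, 109.72], [-72.82, 74.43], [7.12, 147.25], [-82.49, 262.49], [11.32, 116.49], [-174.64, 174.64]. Speed limits (degrees/s): [159.86, 159.86, 180, 180, 180, 180, 180].

### API

Orientations are given as a 3x3 rotation matrix whose columns are the frame's x, y, z axes.
In Python, from cell import env gives the robot as it stands. Calls block until the motion is done:
- env.goto(position, orientation): joint-space move of the TCP to a pose.
- env.servo_line(position, frame=None, speed=0.15): straight line of the TCP; frame=None keeps the orientation; speed is the mean speed in m/s.
- env.movej(angles): joint-space move.
- env.grip(opening): finger opening in m; the grip force is fixed at half the most; returns when the fingers have stopped.
- env.dwell(seconds).
- env.ik(position, orientation): joint angles nearest the present ones, or None.
- env.get_state(): the state.
- env.get_image(name): name is "side" or "top"; returns (picture, depth): 480x640x3 uint8, blue, green, red; 480x640 float32, m along the optical axis (not along the pixel's ray), 0 where there is no reading.
- env.camera_info(name): a dict with "fx", "fy", "cx", "cy" (pixels), "R" (3x3) and "t" (3): a world point X has camera coordinates R X + t. Camera axes: x right, y down, z forward; pixel columns grow to the right and rows downward; lengths in m; the calibration is good to about 2 mm. A picture is of the moment at which its call begins. camera_info takes no time and is no camera call.
A pose or a line that the arm cannot do raises env.Unreachable and nothing moves.
- env.finish_job(): hands the job in; it is judged then, once.
The state is a dict: "time": time; "qpos": joint angles; "qd": joint speeds; "joint_torque": joint torques, N m; "eef_pos": TCP position; "tool_rot": TCP orientation; "ft_force": force on the tool from outside, world axes, zero at the start; "moment": the same for the moment, N m; "width": finger opening in m; "finger_force": force on a finger pad.
Only numpy, scipy, OpenCV 4.12 (cv2) and the standard library are available. Lean on these libraries where they do the work, as an engineer would, in place of code of your own. Each camera call takes 0.05 s, during which the arm holds its last target. There are 200 camera calls.

## Working session

There is one attempt and no reset: what is moved stays moved. The work goes in short steps, each a Python script; the robot and the scene stay as the last script left them, time stands still between calls to the robot, and variables do not carry over. Pictures are saved under pics/ and viewed, at most 14 in all, crops included, and the job is handed in when it is done.

```bash
ls; mkdir -p pics
python3 - <<'E'
from cell import env
import cv2,numpy as np
for n in("top","side"):
    im,d=env.get_image(n);cv2.imwrite(f"pics/{n}0.png",im);np.savez(f"pics/{n}0.npz",im=im,d=d)
    c=env.camera_info(n);print(n,c,(d>0).mean())
s=env.get_state();print(s["time"],s["tool_rot"],s["ft_force"])
E
```

```text
pics
top {'fx': 481.129897397491, 'fy': 481.129897397491, 'cx': 321.93752587719973, 'cy': 241.89364279067246, 'R': array([[ 0.01634754, -0.99976958, -0.01391213],
       [-0.98429031, -0.01364492, -0.17602956],
       [ 0.17579916,  0.01657122, -0.98428657]]), 't': array([0.01033646, 0.58646672, 1.23109193])} 0.9960514322916667
side {'fx': 602.1605128246595, 'fy': 602.1605128246595, 'cx': 322.5183493044742, 'cy': 237.38452403572026, 'R': array([[-0.90828139,  0.41813587,  0.01368613],
       [ 0.23678318,  0.54076361, -0.80716073],
       [-0.34490381, -0.72988842, -0.59017307]]), 't': array([ 0.52378006, -0.05426821,  1.89918783])} 0.9929036458333333
0.1 [[-9.27275005e-01  3.74380207e-01 -7.24862295e-04]
 [ 3.74380899e-01  9.27272791e-01 -2.02811513e-03]
 [-8.71410809e-05 -2.15199507e-03 -9.99997681e-01]] [-0.57489222 -0.50332443  0.10642076]
```

View pics/top0.png

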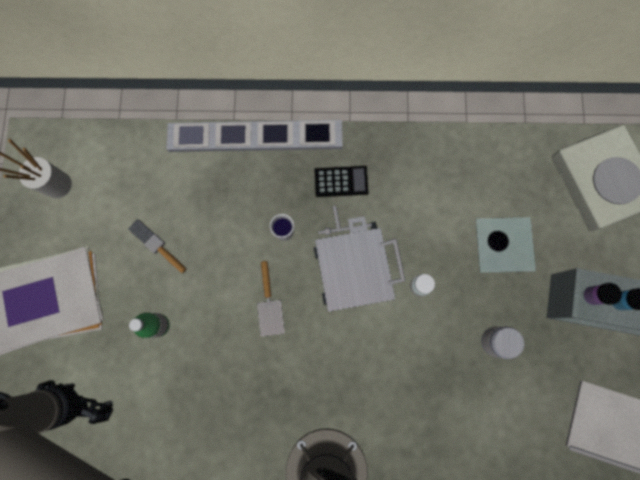

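View pics/side0.png

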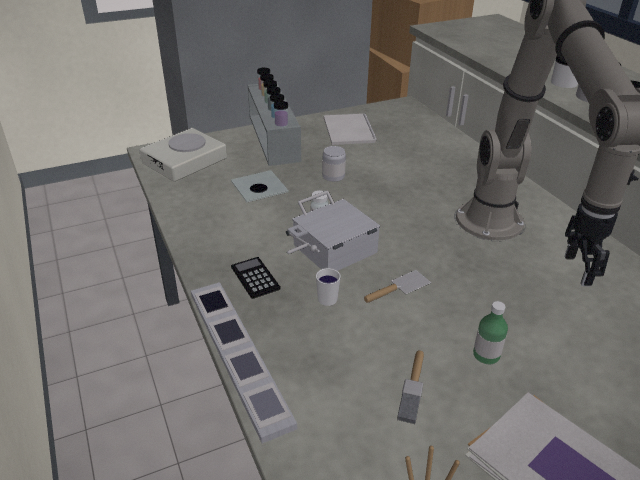

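The top view shows the box lid centred at about (355,270), with the grab bar on its right at (397,262), the lug at (357,225), the cross bar at (336,218), the jar at (424,285) and the cup at (282,226). The side view agrees.

```bash
cat > h.py <<'E'
import numpy as np,cv2
from cell import env
def cloud(n,d):
    c=env.camera_info(n);v,u=np.mgrid[:480,:640]
    P=np.stack([(u-c["cx"])/c["fx"]*d,(v-c["cy"])/c["fy"]*d,d],-1)
    return (P-c["t"])@c["R"]
def proj(n,X):
    c=env.camera_info(n);p=np.asarray(X)@c["R"].T+c["t"]
    return p[...,:2]/p[...,2:]*[c["fx"],c["fy"]]+[c["cx"],c["cy"]]
def ray(n,uv,z):
    c=env.camera_info(n);r=c["R"].T@[(uv[0]-c["cx"])/c["fx"],(uv[1]-c["cy"])/c["fy"],1];o=-c["R"].T@c["t"]
    return o+r*(z-o[2])/r[2]
E
python3 - <<'E'
from h import *
f=np.load("pics/top0.npz");W=cloud("top",f["d"]);im=f["im"]
m=np.zeros((480,640),np.uint8);r=W[225:315,310:410,2]
m[225:315,310:410]=((r>.088)&(r<.104)).astype(np.uint8)
m=cv2.morphologyEx(m,cv2.MORPH_OPEN,np.ones((9,9)))
c=max(cv2.findContours(m,0,2)[0],key=cv2.contourArea)[:,0]
P=np.array([ray("top",p,.096)[:2] for p in c])
R=cv2.minAreaRect((P*1000).astype(np.float32));print("lid",R,np.median(W[m>0][:,2]))
for k,(u,v) in dict(jar=(424,285),cup=(282,226),bar=(397,262),lug=(357,225),bottle=(145,325)).items(): 
    w=W[v-14:v+15,u-14:u+15].reshape(-1,3);print(k,ray("top",(u,v),.08),w[:,2].max())
crop=im[190:330,260:460];cv2.imwrite("pics/c1.png",cv2.resize(crop,None,fx=4,fy=4,interpolation=2))
E
```

```text
lid ((515.8837890625, -59.428184509277344), (197.13600158691406, 178.9904327392578), 11.218095779418945) 0.09670861084254481
jar [ 0.47281802 -0.24432579  0.08      ] 1.3151265283616227
cup [0.62221079 0.12432844 0.08      ] 1.3151265283616227
bar [ 0.53119404 -0.17602862  0.08      ] 1.3151265283616227
lug [ 0.6275245  -0.07246445  0.08      ] 1.3151265283616227
bottle [0.36037725 0.4651364  0.08      ] 1.3151265283616227
```

View pics/c1.png

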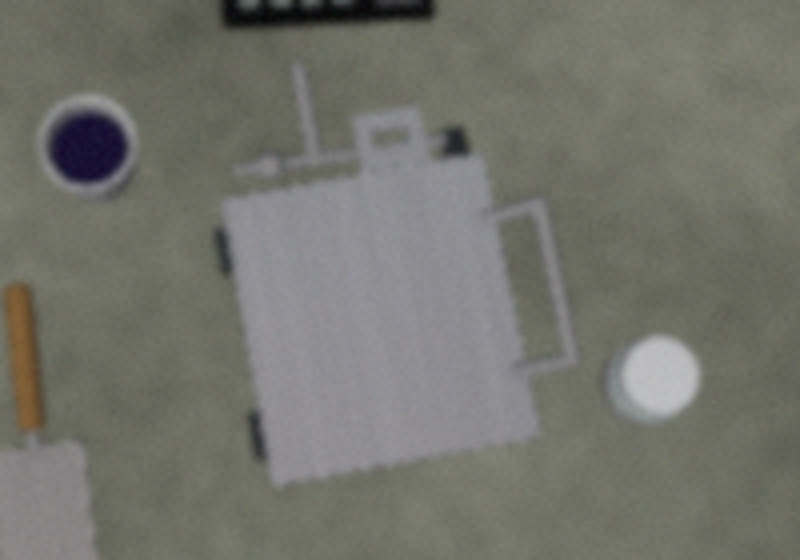

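The crop shows the lid corners at about (225,200), (485,158), (278,487) and (537,437), the bar ends at (540,200) and (573,360), the hole at (392,135), and the cross bar from (316,158) to (297,63). I'll fit the box pose from these.

```bash
cat >> h.py <<'E'
def box():
    cx,cy,a=np.load("box.npy");c,s=np.cos(a),np.sin(a)
    return np.array([[c,-s,0],[s,c,0],[0,0,1]]),np.array([cx,cy,0])
def lidT(q):  # lid frame in world
    R,t=box();c,s=np.cos(q),np.sin(q)
    return R@np.array([[c,0,s],[0,1,0],[-s,0,c]]),R@[.085,0,.09]+t
E
python3 - <<'E'
from h import *
from scipy.optimize import least_squares
F=[((225,200),(.085,-.093,.096)),((485,158),(-.087,-.093,.096)),((278,487),(.085,.093,.096)),((537,437),(-.087,.093,.096)),
((540,200),(-.112,-.05,.121)),((573,360),(-.112,.05,.121)),((392,135),(-.03,-.112,.093)),((316,158),(.02,-.112,.06)),((297,63),(.02,-.174,.06)),((272,163),(.05,-.112,.06)),((234,170),(.076,-.112,.06))]
uv=np.array([f[0] for f in F])/4+[259.6,189.6];X=np.array([f[1] for f in F])
def res(p):
    c,s=np.cos(p[2]),np.sin(p[2]);R=np.array([[c,-s,0],[s,c,0],[0,0,1]])
    return (proj("top",X@R.T+[p[0],p[1],0])-uv).ravel()
r=least_squares(res,[.51,-.06,1.5]);np.save("box.npy",r.x);print(r.x,r.fun.reshape(-1,2).round(1))
R,t=box();print("bar",R@[-.112,0,.121]+t,"grip",R@[.02,-.154,.06]+t,"x",R[:,0])
# rod angle check from height
f=np.load("pics/top0.npz");W=cloud("top",f["d"])
print(W[212:221,334:338,2].round(3))
# ik checks: bar along lid path
for q in np.arange(0,1.85,.2):
    L,o=lidT(q);b=L@[-.197,0,.031]+o;print(round(q,2),b.round(3))
E
```

```text
[ 0.51190506 -0.06483671  1.75361319] [[-0.5 -1.4]
 [ 0.1 -1.9]
 [-1.7 -1.4]
 [ 1.  -0.3]
 [ 0.4  0.4]
 [-0.1 -0.6]
 [ 0.3  0.6]
 [ 0.   0.6]
 [ 0.8  2. ]
 [-0.1  1.2]
 [-0.2  1.1]]
bar [ 0.53226669 -0.17497028  0.121     ] grip [ 0.65970272 -0.01717276  0.06      ] x [-0.18180021  0.98333549  0.        ]
[[ 0.076  0.079  0.084  0.001]
 [ 0.08   0.084  0.082  0.001]
 [ 0.079  0.078  0.084  0.082]
 [ 0.08   0.079  0.082  0.079]
 [ 0.077  0.079  0.083  0.077]
 [ 0.077  0.083  0.082  0.08 ]
 [-0.002  0.08   0.078  0.081]
 [-0.     0.082  0.083  0.081]
 [ 0.007  0.079  0.084  0.081]]
0.0 [ 0.532 -0.175  0.121]
0.2 [ 0.53  -0.165  0.16 ]
0.4 [ 0.527 -0.148  0.195]
0.6 [ 0.523 -0.124  0.227]
0.8 [ 0.517 -0.094  0.253]
1.0 [ 0.511 -0.06   0.273]
1.2 [ 0.504 -0.023  0.285]
1.4 [0.497 0.016 0.289]
1.6 [0.49  0.055 0.286]
1.8 [0.483 0.092 0.275]
```

```bash
cat >> h.py <<'E'
def tool(tilt):  # tool y about box x; positive tilt points towards +box x
    R,_=box();X=R[:,0];Z=np.array([0,0,1.]);z=-np.cos(tilt)*Z+np.sin(tilt)*X;y=np.cos(tilt)*X+np.sin(tilt)*Z
    return np.stack([np.cross(y,z),y,z],1)
def tcp(p,M,back=.003): return np.asarray(p)-M[:,2]*back
def bar(q):
    L,o=lidT(q);return L@[-.197,0,.031]+o
def tl(q): return np.radians(30-60*q/1.8)
def grip(p):  # cross bar grip point
    R,t=box();return R@(np.array([-.075,-.154,.06])+.095*np.array([np.cos(p),0,np.sin(p)]))+t
E
python3 - <<'E'
from h import *
for q in (0,.6,1.2,1.8):
    M=tool(tl(q));print(q,env.ik(tcp(bar(q),M),M),env.ik(tcp(bar(q),M,.12),M) is not None)
for a in (0,20,40):
  for p in (.17,.6,.97):
    M=tool(np.radians(a));print(a,p,env.ik(tcp(grip(p),M),M),env.ik(tcp(grip(p),M,.12),M) is not None)
# prop angle from depth of cross bar in image
f=np.load("pics/top0.npz");W=cloud("top",f["d"]);R,t=box()
B=(W-t)@R;m=(B[...,2]>.04)&(B[...,2]<.1)&(B[...,1]<-.135)&(B[...,1]>-.19)&(B[...,0]>0)&(B[...,0]<.05)
print(m.sum(),np.median(B[m],0))
E
```

```text
0 [  0.54773207  47.57513047  51.46432221  81.64690781 -49.54498212
  96.93022081 158.39902459] True
0.6 [-22.34275039  29.00015047  58.47938187  88.5664799  -31.67485162
  84.26508369 140.38232446] True
1.2 [-29.94547571  10.88382079  28.35070669  92.7611498    4.88898824
  76.21618651  97.27479516] True
1.8 [-40.80020978  15.31216538  10.95150779  93.39074017  25.4470774
  83.06792839  64.79949677] True
0 0.17 [-13.9542032   39.64192288  22.84345333  81.02213067 -16.20257421
  62.57556429 112.11548905] True
0 0.6 [-14.15914816  38.28064636  25.74288951  78.32876621 -16.97209168
  67.1890481  113.79576885] True
0 0.97 [-13.66106164  38.29201045  29.12167399  75.56020507 -18.62022231
  70.82103311 116.7466084 ] True
20 0.17 [ -7.04703819  45.92584607  29.77494393  75.27683796 -39.8187026
  77.23370181 130.96538978] True
20 0.6 [ -7.43994768  45.18262748  33.64864044  72.22054108 -40.71465922
  82.42088046 131.15859985] True
20 0.97 [ -6.5748657   45.87527344  37.19820215  68.59831635 -42.12152218
  87.05703133 132.33987269] True
40 0.17 [ -4.31062775  58.7986438   44.72924704  68.03035697 -64.78035909
 100.34053626 143.33666513] True
40 0.6 [ -3.99854356  58.32639427  48.62863562  65.00488763 -66.19805142
 105.23060618 142.06828076] True
40 0.97 [ -2.15146405  59.22549182  51.79641586  60.75824546 -68.03924731
 109.70241617 141.25313388] True
58 [ 0.02292664 -0.15586928  0.08033701]
```

```bash
sed -i 's/return np.stack(\[np.cross(y,z),y,z\],1)/y=-y;return np.stack([np.cross(y,z),y,z],1)/' h.py
python3 - <<'E'
from h import *
from scipy.optimize import least_squares
c,s=np.cos(.164),np.sin(.164);rp=lambda d,y:(-.075+d*c,y,.06+d*s)
F=[((225,200),(.085,-.093,.096)),((485,158),(-.087,-.093,.096)),((278,487),(.085,.093,.096)),((537,437),(-.087,.093,.096)),
((540,200),(-.112,-.05,.121)),((573,360),(-.112,.05,.121)),((392,135),(-.03,-.112,.093)),((316,158),rp(.095,-.112)),((297,63),rp(.095,-.174)),((272,163),rp(.125,-.112)),((234,170),rp(.151,-.112))]
uv=np.array([f[0] for f in F])/4+[259.6,189.6];X=np.array([f[1] for f in F])
def res(p):
    c,s=np.cos(p[2]),np.sin(p[2]);R=np.array([[c,-s,0],[s,c,0],[0,0,1]])
    return (proj("top",X@R.T+[p[0],p[1],0])-uv).ravel()
r=least_squares(res,[.51,-.06,1.75],loss="soft_l1");np.save("box.npy",r.x);print(r.x,res(r.x).reshape(-1,2).round(1).tolist())
M=tool(tl(0));print(bar(0))
env.goto(tcp(bar(0),M,.13),M);env.grip(.045)
env.servo_line(tcp(bar(0),M),speed=.12)
st=env.get_state();print(st["time"],st["ft_force"],st["eef_pos"],st["qpos"])
for n in("top","side"):
    im,d=env.get_image(n);np.savez(f"pics/{n}1.npz",im=im,d=d)
    u,v=proj(n,bar(0)).astype(int)
    cv2.imwrite(f"pics/{n}1.png",cv2.resize(im[v-60:v+60,u-50:u+50],None,fx=4,fy=4,interpolation=2))
cv2.imwrite("pics/b1.png",np.hstack([cv2.imread("pics/top1.png"),cv2.imread("pics/side1.png")]))
E
```

```text
[ 0.51044069 -0.06487859  1.76387619] [[-0.8, -0.5], [-0.3, -1.6], [-1.2, -0.5], [1.3, -0.2], [0.1, 0.5], [0.1, -0.5], [-0.2, 1.1], [0.2, 0.0], [0.7, 1.2], [0.1, 0.4], [-0.0, 0.0]]
[ 0.53193152 -0.1747974   0.121     ]
4.6667 [-0.52877123 -0.86444314 -0.30271388] [ 0.5324254  -0.17711662  0.12428209] [ -4.28535706  53.43617095  63.63118273  81.60466466 -56.65208576
 103.32611413 -16.2322916 ]
```

View pics/b1.png

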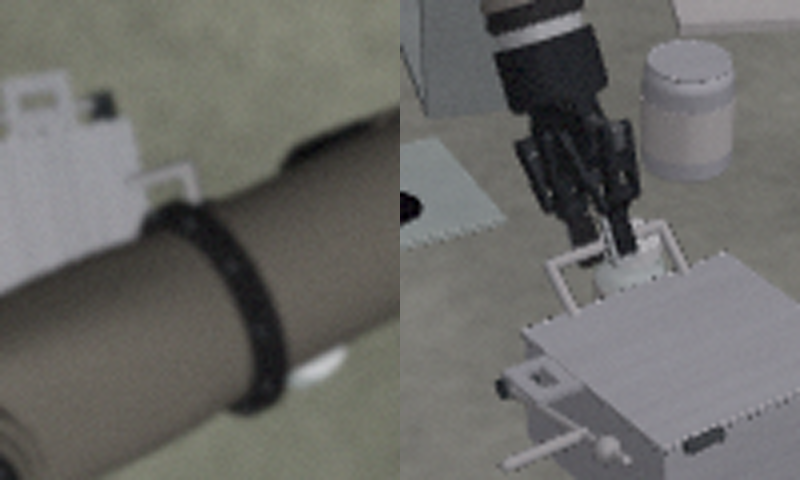

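The fingers straddle the middle of the bar in the side crop at about (610,235). I'll close, check the width and lift along the arc.

```bash
cat >> h.py <<'E'
def swing(qs,speed=.1,fmax=40,tilt=tl):
    for q in qs:
        M=tool(tilt(q));env.servo_line(tcp(bar(q),M),M,speed=speed)
        s=env.get_state();f=s["ft_force"]
        print(round(q,2),"t",round(s["time"],1),"F",f.round(1),"w",round(s["width"]*1e3,1),"e",((s["eef_pos"]-tcp(bar(q),M))*1e3).round(1))
        if np.linalg.norm(f)>fmax: print("STOP");break
E
python3 - <<'E'
from h import *
env.grip(0.0);s=env.get_state();print(s["width"],s["finger_force"],s["ft_force"])
if s["width"]>.007: swing(np.arange(.15,.8,.15))
E
```

```text
0.00798386078639029 58.520609736442566 [-1.07389082  2.78103218  5.77198918]
0.15 t 5.6 F [-0.2  2.  -2.9] w 7.9 e [-0.1  0.6 -0.6]
0.3 t 6.1 F [-0.8  2.6 -4.8] w 7.5 e [-0.1  0.2 -0.7]
0.45 t 6.5 F [-0.4  1.1 -2.9] w 7.9 e [-0.  -0.2 -0.2]
0.6 t 7.0 F [-1.1 -0.1 -4.2] w 7.9 e [ 0.  -0.9 -0.4]
0.75 t 7.4 F [ 0.2 -2.  -1.6] w 7.8 e [ 0.1 -1.4  0.1]
```

Run:
```python
from h import *
swing(np.r_[np.arange(.9,1.7,.15),1.72,1.78])
im,d=env.get_image("side");cv2.imwrite("pics/s2.png",im[100:340,180:500].repeat(2,0).repeat(2,1))
```

```text
0.9 t 7.9 F [-0.2 -4.3  1.3] w 7.5 e [ 0.1 -2.   0.3]
1.05 t 8.3 F [-1.5 -4.1  5. ] w 7.7 e [ 0.1 -2.2  1.2]
1.2 t 8.8 F [-2.  -3.3  8.5] w 7.9 e [-0.  -1.2  1.4]
1.35 t 9.2 F [-4.6 -2.8 11.6] w 7.9 e [-0.  -1.5  1.8]
1.5 t 9.7 F [-6.  -0.3 14.3] w 7.5 e [-0.5  0.3  1.6]
1.65 t 10.1 F [-6.8  1.4 17. ] w 7.9 e [-0.7  0.9  1.7]
1.72 t 10.4 F [-8.2  2.7 18. ] w 7.7 e [-0.8  1.4  1.6]
1.78 t 10.7 F [-7.1  5.1 13.9] w 7.9 e [-1.1  3.2  0.3]
```

View pics/s2.png

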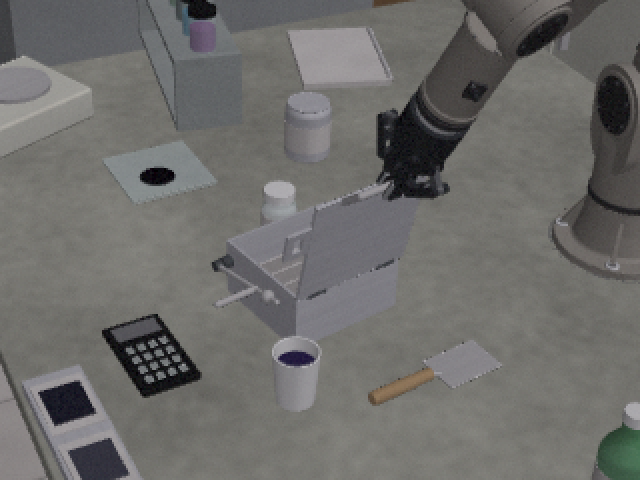

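Run:
```python
from h import *
env.grip(.045)
M=tool(tl(1.78));env.servo_line(tcp(bar(1.78),M,.14),speed=.15)
def pr(k): s=env.get_state();print(k,round(s["time"],1),s["ft_force"].round(1),s["eef_pos"].round(3),s["qpos"].round(0),s["width"])
pr("ret")
M=tool(np.radians(30));g=grip(.164)
env.goto([.6,-.12,.40],M);pr("via")
env.goto(tcp(g,M,.10),M);pr("app")
env.servo_line(tcp(g,M),speed=.1);pr("at")
out=[]
for n in("top","side"):
    im,d=env.get_image(n);np.savez(f"pics/{n}3.npz",im=im,d=d)
    u,v=proj(n,g).astype(int);out.append(cv2.resize(im[v-60:v+60,u-50:u+50],None,fx=4,fy=4,interpolation=2))
cv2.imwrite("pics/b3.png",np.hstack(out))
```

```text
ret 12.3 [-0.5  0.7 -0.2] [0.467 0.155 0.398] [-85.  27.  73.  78.   4.  95. -93.] 0.04501091281105771
via 14.0 [0.9 0.4 0.7] [ 0.6   -0.118  0.4  ] [ 18.  37.  11.  44. -33. 116. -61.] 0.045082388321100356
app 15.0 [ 0.4 -0.1  0.8] [ 0.668 -0.066  0.164] [ 12.  46.  11.  61. -33.  91. -54.] 0.045159807142971305
at 16.1 [ 0.7 -0.3 -0.5] [ 0.659 -0.019  0.079] [  9.  47.   9.  71. -34.  79. -51.] 0.04514384878770177
```

View pics/b3.png

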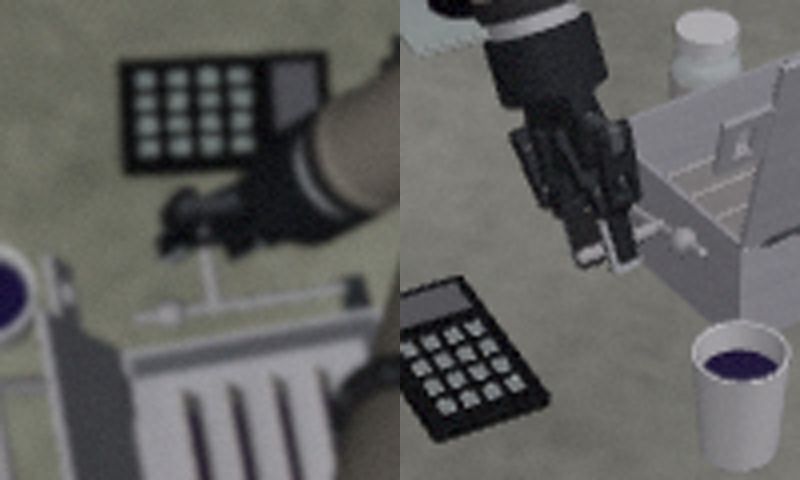

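The fingers straddle the cross bar in both views, side crop at about (610,250). The lid rests back on its own. Close and swing the rod.

```bash
cat >> h.py <<'E'
def rod(ps,a=30,speed=.06):
    M=tool(np.radians(a))
    for p in ps:
        env.servo_line(tcp(grip(p),M),M,speed=speed);s=env.get_state()
        print(round(p,2),round(s["time"],1),"F",s["ft_force"].round(1),"w",round(s["width"]*1e3,1),"e",((s["eef_pos"]-tcp(grip(p),M))*1e3).round(1))
        if np.linalg.norm(s["ft_force"])>35: print("STOP");break
E
python3 - <<'E'
from h import *
env.grip(0);s=env.get_state();print(s["width"],s["ft_force"])
if s["width"]>.006:
    rod([.3,.45,.6,.75,.9,.97])
    out=[]
    for n in("top","side"):
        im,d=env.get_image(n);np.savez(f"pics/{n}4.npz",im=im,d=d)
        R,t=box();u,v=proj(n,R@[-.02,-.112,.13]+t).astype(int);out.append(cv2.resize(im[v-60:v+60,u-50:u+50],None,fx=4,fy=4,interpolation=2));print(n,u-50,v-60)
    cv2.imwrite("pics/b4.png",np.hstack(out))
E
```

```text
0.007833468086966324 [-1.36981058  2.44087369  1.25437797]
0.3 17.0 F [-2.8  5.2  6.1] w 7.9 e [0.  1.  1.5]
0.45 17.4 F [-0.9  5.   1.9] w 7.7 e [-0.1  1.8  0.6]
0.6 17.8 F [-2.9  5.3  4.6] w 7.9 e [-0.1  1.5  1.3]
0.75 18.2 F [-3.7  4.7  7.3] w 7.7 e [-0.   1.5  2. ]
0.9 18.6 F [-3.   5.3  7.7] w 7.6 e [0.  1.8 2.5]
0.97 18.8 F [-2.6  4.5  7.4] w 7.5 e [-0.1  2.2  2.5]
top 304 162
side 247 160
```

View pics/b4.png

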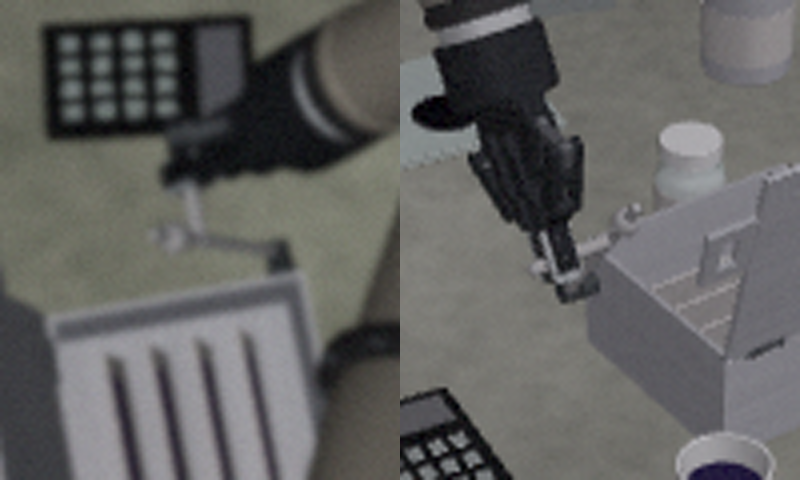

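Run:
```python
from h import *
R,t=box();off=dict(top=(304,162),side=(247,160))
def pt(d,y,p): return R@[-.075+d*np.cos(p),y,.06+d*np.sin(p)]+t
crop=lambda n,X:((proj(n,X)-off[n]+.4)*4).round(0)
for n in off:
    for p in (.92,.97,1.02): print(n,p,"ball",crop(n,pt(.125,-.112,p)),"tip",crop(n,pt(.149,-.112,p)),"junc",crop(n,pt(.095,-.112,p)),"end",crop(n,pt(.095,-.174,p)))
    print("pivot",crop(n,pt(0,-.112,0)),"rim corners",crop(n,R@[-.085,-.09,.09]+t),crop(n,R@[.085,-.09,.09]+t))
a=np.load("pics/top4.npz")["im"][202:242,324:384];b=np.load("pics/side4.npz")["im"][190:240,270:330]
cv2.imwrite("pics/b5.png",np.hstack([cv2.resize(a,(480,320),interpolation=2),cv2.resize(b,(384,320),interpolation=2)])[:,:800])
```

```text
top 0.92 ball [173. 237.] tip [150. 235.] junc [200. 241.] end [181. 146.]
top 0.97 ball [181. 235.] tip [160. 231.] junc [206. 239.] end [187. 144.]
top 1.02 ball [190. 232.] tip [170. 228.] junc [212. 237.] end [194. 142.]
pivot [279. 250.] rim corners [305. 270.] [ 47. 316.]
side 0.92 ball [222. 223.] tip [234. 210.] junc [207. 240.] end [130. 270.]
side 0.97 ball [217. 215.] tip [229. 200.] junc [204. 234.] end [127. 264.]
side 1.02 ball [213. 208.] tip [223. 191.] junc [201. 228.] end [124. 258.]
pivot [163. 289.] rim corners [181. 239.] [320. 356.]
```

View pics/b5.png

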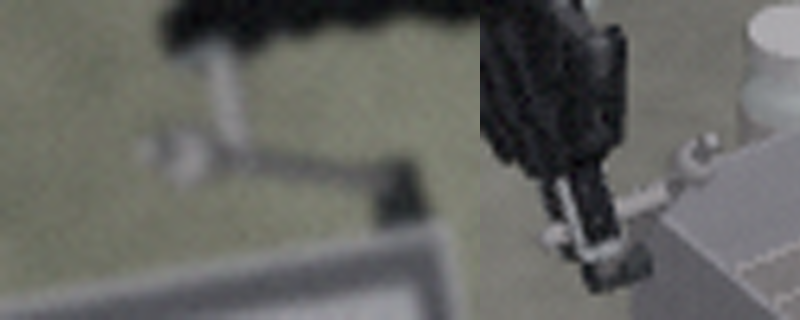

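Against the projected positions, the ball at top crop (172,240) and side (228,220) puts the rod at about 0.92 rad, with the box rim matching. So I'll swing it 0.05 further, release, back off and look again.

Run:
```python
from h import *
rod([1.02])
env.grip(.045)
M=tool(np.radians(30));env.servo_line(tcp(grip(1.02),M,.10),speed=.12)
env.goto([.6,-.14,.40],M)
R,t=box()
for n in("top","side"):
    im,d=env.get_image(n);np.savez(f"pics/{n}6.npz",im=im,d=d)
a=np.load("pics/top6.npz")["im"][200:240,324:384];b=np.load("pics/side6.npz")["im"][190:240,270:330]
cv2.imwrite("pics/b6.png",np.hstack([cv2.resize(a,(420,280),interpolation=2),cv2.resize(b,(360,300),interpolation=2)[:280]]))
def pt(d,y,p): return R@[-.075+d*np.cos(p),y,.06+d*np.sin(p)]+t
for p in (.92,.97,1.02):print(p,[((proj("top",pt(d,y,p))-[324,200]+.5)*7).round(0).tolist()+((proj("side",pt(d,y,p))-[270,190]+.5)*6+[420,0]).round(0).tolist() for d,y in((.125,-.112),(.149,-.112),(.095,-.112),(.095,-.174))])
p=[R@[-.085,-.09,.09]+t,pt(0,-.112,0)];print([((proj("top",x)-[324,200]+.5)*7).round(0).tolist()+((proj("side",x)-[270,190]+.5)*6+[420,0]).round(0).tolist() for x in p],env.get_state()["time"])
```

```text
1.02 19.2 F [-3.4  6.2  6.6] w 7.4 e [-0.3  3.1  2.1]
0.92 [[163.0, 150.0, 615.0, 155.0], [123.0, 145.0, 633.0, 135.0], [210.0, 156.0, 593.0, 180.0], [178.0, -9.0, 478.0, 225.0]]
0.97 [[177.0, 145.0, 609.0, 144.0], [141.0, 139.0, 626.0, 121.0], [221.0, 152.0, 588.0, 172.0], [189.0, -13.0, 473.0, 216.0]]
1.02 [[192.0, 140.0, 602.0, 132.0], [159.0, 134.0, 618.0, 106.0], [232.0, 149.0, 583.0, 163.0], [200.0, -17.0, 468.0, 207.0]]
[[394.0, 208.0, 553.0, 178.0], [349.0, 173.0, 528.0, 255.0]] 21.45
```

View pics/b6.png

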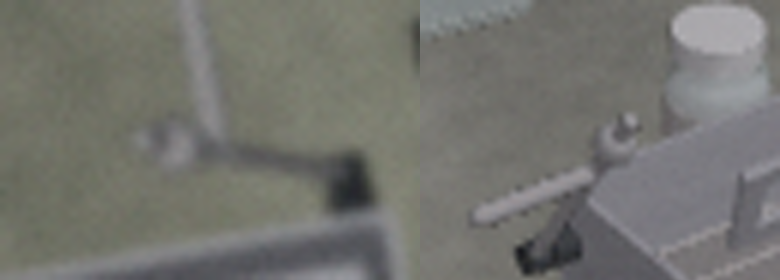

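Rod now reads ≈0.97: ball at side crop (612,143), tip (628,122), bar end (475,216), all matching the 0.97 projection, and the top view agrees. Next, take the bar again and lower the lid to just above the tip.

Run:
```python
from h import *
M=tool(tl(1.78))
env.goto(tcp(bar(1.78),M,.14),M);print(env.get_state()["time"])
p=tcp(bar(1.78),M)
env.servo_line(p,speed=.12);s=env.get_state();print(s["ft_force"].round(1))
env.grip(0);s=env.get_state();print(s["width"],s["ft_force"].round(1))
if s["width"]>.006:
    swing(np.r_[1.65,1.5,1.35,1.2,1.1,1.0])
out=[]
R,t=box()
for n in("top","side"):
    im,d=env.get_image(n);np.savez(f"pics/{n}7.npz",im=im,d=d)
    L,o=lidT(1.);u,v=proj(n,L@[-.115,-.112,0]+o).astype(int);out.append(cv2.resize(im[v-32:v+32,u-32:u+32],None,fx=6,fy=6,interpolation=2));print(n,u,v)
cv2.imwrite("pics/b7.png",np.hstack(out))
```

```text
22.6667
[ 0.4  0.3 -0.8]
0.0077508810724193035 [-0.6  0.9  1.7]
1.65 t 24.8 F [0.3 2.2 2.3] w 8.1 e [0.3 0.3 0.3]
1.5 t 25.2 F [0.9 0.9 4.4] w 7.8 e [0.3 0.5 0.5]
1.35 t 25.7 F [0.3 0.7 5.5] w 7.7 e [0.2 1.6 0.3]
1.2 t 26.1 F [ 1.9 -1.8  7.2] w 8.2 e [0.4 0.8 0.6]
1.1 t 26.5 F [ 1.2 -1.3  6.3] w 7.8 e [0.5 0.8 0.5]
1.0 t 26.8 F [ 1.5 -1.5  6.4] w 7.9 e [0.5 1.  0.4]
top 338 220
side 306 210
```

View pics/b7.png

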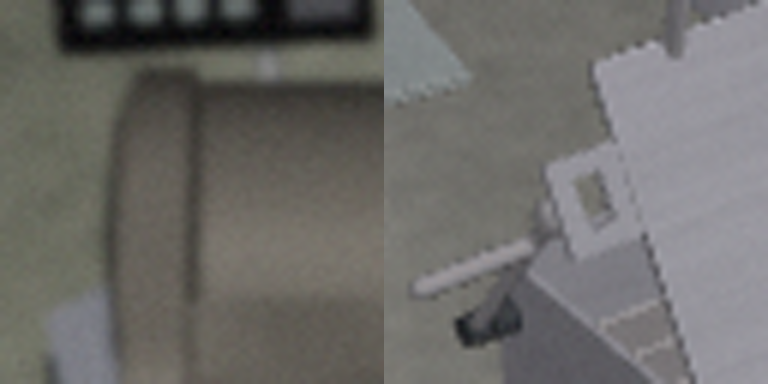

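Run:
```python
from h import *
R,t=box()
u,v=proj("side",bar(0)).astype(int);P=lambda X:((proj("side",X)-[u-50,v-60]+.5)*4+[400,0]).round().tolist()
L,o=lidT(0);l=lambda *x:L@x+o
def pt(d,y,p): return R@[-.075+d*np.cos(p),y,.06+d*np.sin(p)]+t
print("b1: corner",P(l(-.172,-.093,.006)),P(l(0,-.093,.006)),"hole",P(l(-.115,-.112,.005)),"ball",P(pt(.125,-.112,.164)),"tip",P(pt(.151,-.112,.164)),"end",P(pt(.095,-.174,.164)),"barends",P(l(-.197,-.05,.031)),P(l(-.197,.05,.031)))
for q in (.97,1.,1.03):
    L,o=lidT(q);Q=lambda X:((proj("side",X)-[306-32,210-32]+.5)*6+[384,0]).round().tolist()
    print(q,"b7 corner",Q(l(-.172,-.093,.006)),"hole",Q(l(-.115,-.112,.005)),"lugcorners",[Q(l(-.115+a,-.131,.005)) for a in(-.022,.022)],"tip",Q(pt(.151,-.112,.97)),"end",Q(pt(.095,-.174,.97)))
    print("boxcorner",Q(R@[-.085,-.09,.09]+t),"pivotblock",Q(pt(0,-.1,0)))
a=np.load("pics/side0.npz")["im"]
u,v=proj("side",R@[0,-.1,.08]+t).astype(int);print(u-50,v-50);cv2.imwrite("pics/b8.png",cv2.resize(a[v-50:v+50,u-50:u+50],None,fx=6,fy=6,interpolation=2))
```

```text
b1: corner [516.0, 328.0] [657.0, 447.0] hole [538.0, 376.0] ball [602.0, 448.0] tip [624.0, 462.0] end [502.0, 464.0] barends [546.0, 265.0] [657.0, 223.0]
0.97 b7 corner [579.0, 63.0] hole [585.0, 199.0] lugcorners [[533.0, 165.0], [565.0, 260.0]] tip [567.0, 191.0] end [413.0, 288.0]
boxcorner [493.0, 250.0] pivotblock [488.0, 318.0]
1.0 b7 corner [585.0, 62.0] hole [588.0, 199.0] lugcorners [[537.0, 164.0], [568.0, 260.0]] tip [567.0, 191.0] end [413.0, 288.0]
boxcorner [493.0, 250.0] pivotblock [488.0, 318.0]
1.03 b7 corner [591.0, 61.0] hole [592.0, 198.0] lugcorners [[542.0, 164.0], [571.0, 260.0]] tip [567.0, 191.0] end [413.0, 288.0]
boxcorner [493.0, 250.0] pivotblock [488.0, 318.0]
255 187
```

View pics/b8.png

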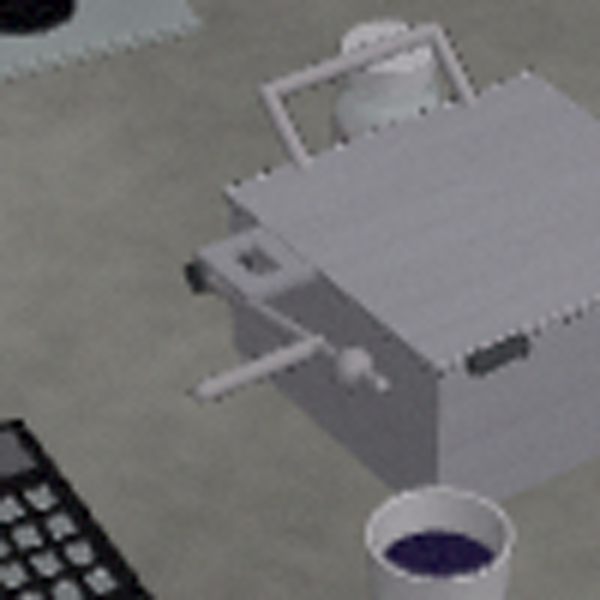

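The side camera has a constant shift of about 1.5 px. Relative to the lug, hole at (593,198), the rod still reads about 0.98 rad, which is inside the tolerance. I'll lower gently in small steps with a force guard.

```bash
cat >> h.py <<'E'
def lower(qs,df=9,speed=.05):
    f0=env.get_state()["ft_force"]
    for q in qs:
        M=tool(tl(q));env.servo_line(tcp(bar(q),M),M,speed=speed);s=env.get_state();f=s["ft_force"]
        print(round(q,2),"t",round(s["time"],1),"F",f.round(1),"e",((s["eef_pos"]-tcp(bar(q),M))*1e3).round(1))
        if np.linalg.norm(f-f0)>df: print("STOP");break
E
python3 - <<'E'
from h import *
lower(np.arange(.97,.72,-.03))
im,d=env.get_image("side");np.savez("pics/side9.npz",im=im,d=d)
cv2.imwrite("pics/b9.png",cv2.resize(im[160:250,255:355],None,fx=6,fy=6,interpolation=2))
E
```

```text
0.97 t 27.2 F [ 1.2 -2.4  7.1] e [0.4 1.5 0.6]
0.94 t 27.5 F [ 2.8 -2.2  3. ] e [ 0.4  1.1 -0.1]
0.91 t 27.7 F [ 4.6 -1.3  2.9] e [ 0.5  0.7 -0.3]
0.88 t 28.0 F [ 4.5 -0.8  2.8] e [ 0.5  0.7 -0.4]
0.85 t 28.3 F [ 4.9 -0.2  1.8] e [ 0.5  0.6 -0.4]
0.82 t 28.5 F [ 4.9 -1.   2.4] e [ 0.5  0.6 -0.5]
0.79 t 28.8 F [ 5.8 -0.3  1.2] e [ 0.6  0.6 -0.6]
0.76 t 29.1 F [ 5.5 -0.5  1.2] e [ 0.6  0.5 -0.7]
0.73 t 29.3 F [3.6 1.6 5.7] e [0.3 1.8 0.3]
```

View pics/b9.png

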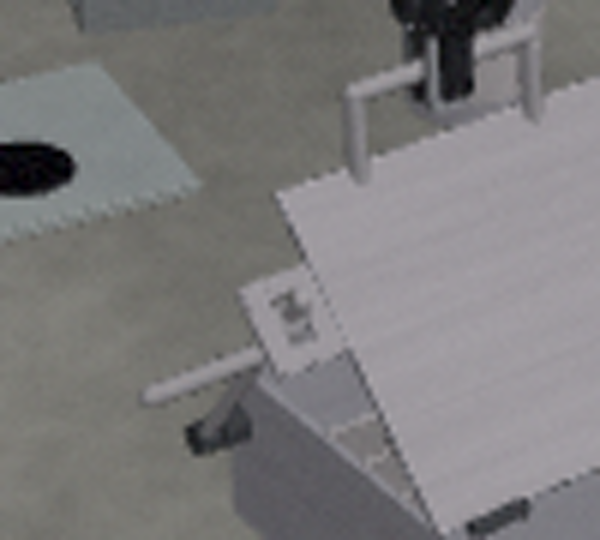

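The tip shows in the hole at about (295,315), and the upward force rises at 0.73, so the lid is on the ball. I'll ease it down a touch more, confirm and let go.

Run:
```python
from h import *
lower([.715,.70],df=6,speed=.03)
env.grip(.02);env.grip(.045)
s=env.get_state();print(s["time"],s["ft_force"].round(1))
M=s["tool_rot"];env.servo_line(s["eef_pos"]-M[:,2]*.13,speed=.1)
env.goto([.40,-.25,.40],tool(0));env.dwell(.5)
im,d=env.get_image("side");d0=im[160:250,255:355]
im2,_=env.get_image("top")
L,o=lidT(.74);u,v=proj("top",L@[-.115,-.112,0]+o).astype(int)
cv2.imwrite("pics/b10.png",np.hstack([cv2.resize(d0,(440,396),interpolation=2),cv2.resize(im2[v-45:v+45,u-40:u+40],(352,396),interpolation=2)]))
W=cloud("side",d);R,t=box();B=(W-t)@R;m=(abs(B[...,1])<.06)&(B[...,2]>.11)&(B[...,0]>-.06)&(B[...,0]<.08)&(B[...,2]<.25)
k=np.polyfit(B[m][:,0],B[m][:,2],1);print("lid angle",np.arctan(-k[0]),env.get_state()["time"])
```

```text
0.71 t 29.6 F [ 1.3  3.2 10.8] e [0.  3.5 1.7]
STOP
30.2833 [-0.4 -0.3  0.4]
lid angle 0.7852846398412288 33.075
```

View pics/b10.png

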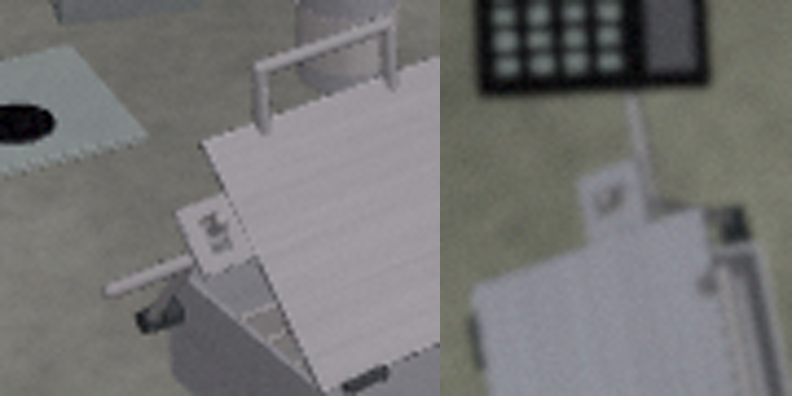

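The lid stays propped at about 0.78 rad with the arm clear, and the tip stands in the hole: side crop (215,232), top crop (608,200). I'm handing it in.

```bash
python3 -c "
from cell import env
print(env.finish_job())"
```

```text
the job is handed in; nothing more can be done
None
```

The job is handed in at about 33 s: the lid rests propped on the rod at about 0.78 rad by the depth image, with the tip through the lug's hole, and the arm has let go and is clear; no verdict came back.

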